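# Feeler check of a grinder's work-rest gap

### The arm

A 7-joint arm with a two-finger parallel gripper is mounted at the origin on the work surface. World frame = base frame: x ahead of the robot, y to its left, z up, the work surface at z = 0. Lengths are in mm, angles in rad, forces in N, time in s.
With the tool pointing down it reaches from about 400 to 850 mm from the base axis. Payload 10.4 kg.
Tool frame: the origin (TCP) lies between the finger pads; the fingertips stand 25 mm ahead of it and the grasp point (between the pads) lies 6 mm ahead of it; z points along the fingers, y is the line along which they close (so a half turn about z gives the same grasp; the last joint's range is limited). The gripper opens to 85 mm and grips with 20 to 120 N. Pads are 22 mm wide; open, the fingers measure 114 mm over their backs; the gripper's body (76 mm by 85 mm) begins 54 mm behind the grasp point. The pads swing forward as they close: fully open they stand 13 mm farther back than shut.
Start: joints at [1.272, 0.332, -0.065, 1.46, 0.022, 1.35, -0.088], TCP at [170.218, -601.394, 256.338] pointing down, gripper open.
Joint ranges: [-2.6, 2.6], [-0.5, 2.12], [-1.47, 1.34], [0.16, 2.42], [-1.27, 4.41], [0.06, 2.06], [-2.6, 2.6]. Speed limits (rad/s): [2.22, 2.22, 2.79, 2.79, 3.14, 3.14, 3.14].

### API

Orientations are given as a rotation vector (axis times angle).
In Python, from station import get_obs, vision, job_done gives the robot as it stands.
- The arm moves only by the tool servo_tool, never from a script. Its argument "rows" is a list of rows, each a list of 7 numbers: the shift along the tool's x, y, z in m, then the turn, a rotation vector about the tool's x, y, z in rad, then the closure, from -1 (fully open) to 1 (shut). A call has 1 to 5 rows; each row shifts and turns the commanded pose from where the row before left it, along the tool's axes as they then stand; what a row does not reach is not made up. A row lasts 1/10 s, in which the tool goes at most 50 mm and 8.59 degrees, less where a joint would pass 70% of its speed; a pose out of reach is approached as far as the arm can. A call is refused whole if a number of a shift passes 0.05 or a number of a turn 0.15, either way. A call with a gripper value outside its range is refused whole. The fingers move at their own pace and stop on an object; the grip force is fixed at half the most. Time passes only in rows, so rows that do not move let the fingers close. It gives the time, the measured TCP pose, the force, the opening and the grip force at its end, in the units of the state.
- get_obs(): the state, without advancing time (a new reading comes with each control period).
- vision.capture(name): name is "scene" or "top" or "wrist"; returns the picture (384x512x3 uint8, blue, green, red); there is no depth.
- vision.camera_params(name): a dict with "mtx" (3x3 intrinsics, pixels), "cam_to_world" (4x4, takes a point from camera to world coordinates). Camera axes: x right, y down, z forward; pixel columns grow to the right and rows downward; lengths in mm; the calibration is good to about 2 mm. A picture is of the moment at which its call begins: read the wrist's pose just before it. camera_params takes no time and is no camera call; for the wrist camera it gives the pose at the moment of the call.
- job_done(): hands the job in; it is judged then, once.
The state is a dict: "t": time; "joints": joint angles; "qvel": joint speeds; "joint_torque": joint torques, N m; "eef_pos": TCP position; "orientation": TCP orientation; "force": force on the tool from outside, world axes, zero at the start; "wrist_torque": the same for the moment, N m; "width": opening from 0.0 (shut) to 1.0 (fully open); "finger_force": force on a finger pad.
Only numpy, scipy, OpenCV 4.12 (cv2) and the standard library are available. Lean on these libraries where they do the work, as an engineer would, in place of code of your own. Each camera call takes 0.05 s, during which the arm holds its last target. There are 200 camera calls.

### The job

Check the gap between the grinding wheel and its sprung work rest. Lift out of the wooden rack the feeler whose blade is slightly thicker than the gap, so that it will go through with a light drag, slide it straight down between wheel and rest until its tip stands on the steel block below the gap, and leave it standing there upright. Leave the other feeler in the rack.

Things in the scene. Friction and masses are not known exactly. Their poses are not given: they have to be found in the camera images.
- gap (a point): Middle of the 8 mm gap on the fixed green grinder, 85 mm above table, at axle height. Axes: axle along x, motor to -x; grey wheel (d 125, 32 wide) on +y side, aluminium rest (60 long in x) on -y side; z up. Gap faces at y = +4 and -4 mm, from 17 mm below to 7 mm above. Mouth above: rest slopes back to y -19, wheel curves to y +16 at 37 mm up (rest's top). Wheel top 62 mm up. Steel stop block (50 x by 34 y) below, its top 40 mm under this point.
- rest (a joint): How far the sprung rest is pushed back from the wheel (m): 0 = gap 8 mm, at most 0.009. Spring 3 N at 0, plus 300 N/m. A blade thicker than the gap is nipped and drags: for the 10 mm blade some 10 N to enter, then 3 to 6 N; it stands at about 0.002 and must be pushed down, as it does not sink by itself. A 5 mm blade is loose.
- green_grip (a point): Centre of the green handle (36 x by 24 y by 50 high mm) of the feeler with the 10 mm blade. Blade below it: alloy, 22 wide (x), 10 thick (y), tip 120 mm below this point; 100 g. Hangs upright in one of three slots (28 by 14 mm, 60 apart along y) of a fixed wooden rack, handle's underside on the rack's top, 110 mm above table. Slots are shuffled; the third tool is a file with a wooden handle.
- yellow_grip (a point): Centre of the yellow handle of the other feeler: same sizes but a 5 mm thick blade, 80 g. It hangs in the same rack and stays there.

How it is judged:
By the outcome, as a careful person would: the job done as asked, in the order asked, and still so for the second after the job is handed in, with the robot touching nothing.
It also fails if it takes over 48 s, if anything falls off the work surface, if the arm or the gripper's body presses on something with over 40 N, if the wrist force passes 120 N, or if a joint passes its speed limit or range.

## Working session

There is one attempt and no reset: what is moved stays moved. The work goes in short steps, Python scripts to look and compute and a tool call to move; the robot and the scene stay as the last step left them, time stands still between calls to the robot, and variables do not carry over. Pictures are saved under pics/ and viewed, at most 10 in all, crops included, and the job is handed in when it is done.

Besides the shell and the picture viewer there is one more tool, called after "Request:" by a JSON object that holds its "method" and its "body". servo_tool: Moves the arm, as the interface text tells. Its arguments: {"type":"object","properties":{"rows":{"type":"array","items":{"type":"array","items":{"type":"number"}}}},"required":["rows"]}

```bash
mkdir -p pics; python3 - <<'E'
from station import get_obs, vision
import cv2,numpy as np
np.set_printoptions(precision=3,suppress=True)
a=vision.capture("scene");b=vision.capture("top")
cv2.imwrite("pics/s.png",cv2.resize(a,(800,600)));cv2.imwrite("pics/t.png",cv2.resize(b,(800,600)))
cv2.imwrite("pics/s0.png",a);cv2.imwrite("pics/t0.png",b)
for n in("scene","top"):
  p=vision.camera_params(n);print(p["mtx"],p["cam_to_world"])
print(get_obs())
E
```

```text
[[475.657   0.    261.534]
 [  0.    475.657 188.999]
 [  0.      0.      1.   ]] [[  -0.179    0.554   -0.813 1390.722]
 [   0.984    0.109   -0.142   77.451]
 [   0.01    -0.825   -0.565  700.269]
 [   0.       0.       0.       1.   ]]
[[351.491   0.    261.158]
 [  0.    351.491 187.295]
 [  0.      0.      1.   ]] [[ -0.02   -0.999   0.051 490.982]
 [ -1.      0.019  -0.012 -55.711]
 [  0.011  -0.051  -0.999 896.009]
 [  0.      0.      0.      1.   ]]
{'t': 0.1, 'joints': array([ 1.272,  0.333, -0.065,  1.461,  0.022,  1.35 , -0.089]), 'qvel': array([-0.001, -0.   ,  0.   , -0.001,  0.001,  0.   , -0.001]), 'joint_torque': array([  0.001, -62.675,   0.048, -39.243,   0.016,   0.007,   0.   ]), 'eef_pos': array([ 170.116, -601.092,  255.596]), 'orientation': array([-3.111, -0.432,  0.   ]), 'force': array([0.24 , 0.05 , 0.412]), 'wrist_torque': array([ 0.011, -0.059,  0.025]), 'finger_force': 0.0, 'width': 1.0023406492021147}
```

View pics/s.png

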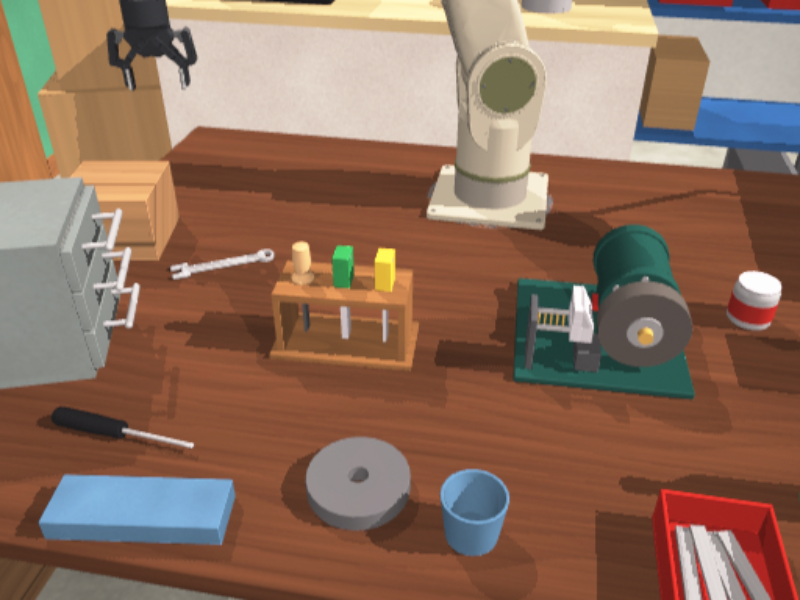

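View pics/t.png

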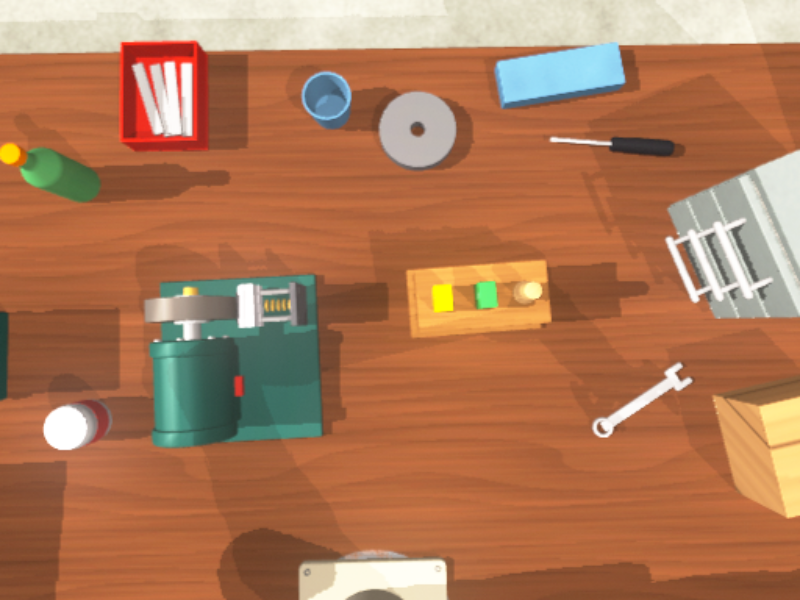

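The scene shows the rack with file, green, yellow (green in the middle slot, around (343,266)) and the grinder at about (600,320). In the top view, green is at about (486,295) and the gap is left of the rest at about (237,305). I'll enlarge both.

```bash
python3 - <<'E'
import cv2,numpy as np
b=cv2.imread("pics/t0.png")
r=b[160:220,255:355];g=b[165:285,85:215]
f=np.zeros((600,800,3),np.uint8)
f[:288,:480]=0
f[:300,:500]=cv2.resize(r,(500,300),interpolation=cv2.INTER_CUBIC)   # x5, origin 255,160
g=b[170:218,85:215]
f[305:593,:780]=cv2.resize(g,(780,288),interpolation=cv2.INTER_CUBIC) # x6, origin 85,170
cv2.imwrite("pics/c1.png",f)
E
```

```text
(no output)
```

View pics/c1.png

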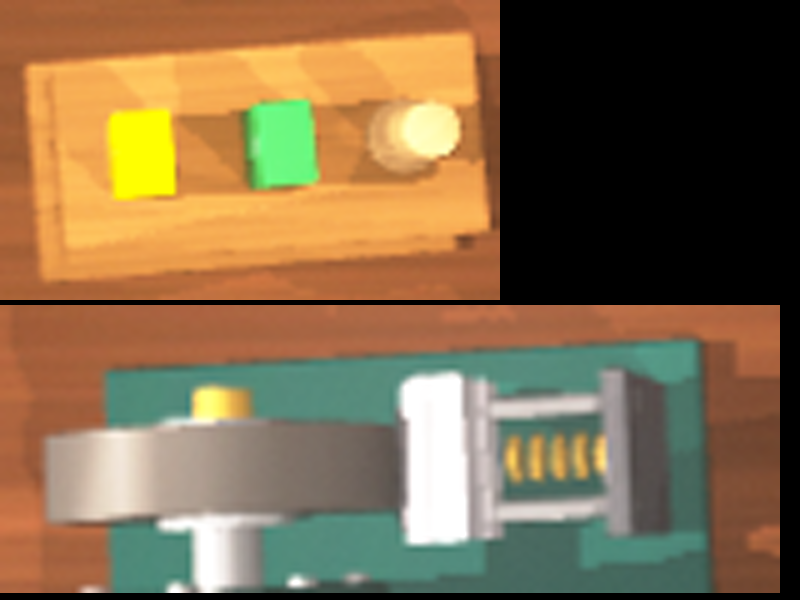

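```bash
cat > h.py <<'E'
import numpy as np
from station import vision
np.set_printoptions(precision=2,suppress=True)
def w(name,uv,z,p=None):
    p=p or vision.camera_params(name); M=p["cam_to_world"]
    d=M[:3,:3]@np.linalg.solve(p["mtx"],[uv[0],uv[1],1]); return M[:3,3]+d*(z-M[2,3])/d[2]
E
python3 - <<'E'
from h import *
R=lambda x,y:((x+.5)/5-.5+255,(y+.5)/5-.5+160)
G=lambda x,y:((x+.5)/6-.5+85,(y-305+.5)/6-.5+170)
for c in [(258,104),(311,100),(317,183),(262,188),(286,144)]: print("green",w("top",R(*c),160))
a,b=w("top",R(25,65),110),w("top",R(472,33),110);print("rack",a,b,np.degrees(np.arctan2(*(a-b)[:2])))
for q in [(25,65),(472,33),(490,230),(40,280)]:print(w("top",R(*q),110))
a,b=w("top",G(105,370),8),w("top",G(698,340),8);print("base",a,b,np.degrees(np.arctan2(*(a-b)[:2])))
for q in [(463,373),(470,540),(408,375),(410,543),(400,380)]:print("rest top",w("top",G(*q),122))
print("rest edge z92",w("top",G(401,390),92),w("top",G(403,530),92))
print("wheel left z85",w("top",G(45,480),85))
for q in [(180,427),(180,517),(270,420),(270,514)]:print("wheel top z147",w("top",G(*q),147))
print("nut c",w("top",G(222,400),95))
E
```

```text
green [ 541.08 -159.52  160.  ]
green [ 542.33 -181.88  160.  ]
green [ 507.39 -183.42  160.  ]
green [ 505.75 -160.26  160.  ]
green [ 524.02 -170.84  160.  ]
rack [564.04 -62.33 110.  ] [ 574.67 -263.95  110.  ] -3.0170963992300375
[564.04 -62.33 110.  ]
[ 574.67 -263.95  110.  ]
[ 485.92 -269.12  110.  ]
[467.7  -67.11 110.  ]
base [561.32 334.04   8.  ] [569.2   85.36   8.  ] -1.8148771615739039
rest top [548.67 153.39 122.  ]
rest top [487.48 151.19 122.  ]
rest top [548.32 173.49 122.  ]
rest top [486.83 173.03 122.  ]
rest top [546.54 176.42 122.  ]
rest edge z92 [544.87 185.06  92.  ] [491.64 184.52  92.  ]
wheel left z85 [513.49 322.95  85.  ]
wheel top z147 [529.58 246.57 147.  ]
wheel top z147 [497.76 246.53 147.  ]
wheel top z147 [531.44 214.85 147.  ]
wheel top z147 [498.19 214.89 147.  ]
nut c [542.19 251.73  95.  ]
```

Request:
{"method": "servo_tool", "body": {"rows": [[0,0,-0.045,0,0,0.1115,-0.03],[0,0,-0.045,0,0,0.1115,-0.03],[0.0313,-0.0342,0,0,0,0,-0.03],[0.0313,-0.0342,0,0,0,0,-0.03],[0.0313,-0.0342,0,0,0,0,-0.03]]}}

```text
t: 0.6
eef_pos: [259.4, -492.6, 346.1]
orientation: [-3.14, -0.082, 0.0]
force: [0.1, -0.5, -0.3]
width: 0.517
finger_force: 0.0
```

Request:
{"method": "servo_tool", "body": {"rows": [[0.0313,-0.0342,0,0,0,0,-0.03],[0.0313,-0.0342,0,0,0,0,-0.03],[0.0313,-0.0342,0,0,0,0,-0.03],[0.0313,-0.0342,0,0,0,0,-0.03],[0.0313,-0.0342,0,0,0,0,-0.03]]}}

```text
t: 1.1
eef_pos: [406.6, -313.2, 346.2]
orientation: [3.14, 0.083, -0.0]
force: [1.4, -0.7, 1.2]
width: 0.515
finger_force: 0.0
```

Request:
{"method": "servo_tool", "body": {"rows": [[0.0313,-0.0342,0,0,0,0,-0.03],[0.0313,-0.0342,0,0,0,0,-0.03],[0.0313,-0.0342,0,0,0,0,-0.03],[0.0313,-0.0342,0,0,0,0,-0.03],[0,0,0,0,0,0,-0.03]]}}

```text
t: 1.6
eef_pos: [526.5, -164.9, 345.7]
orientation: [-3.137, -0.098, -0.001]
force: [-0.6, -0.2, 0.5]
width: 0.516
finger_force: 0.0
```

```bash
python3 - <<'E'
from h import *
from station import get_obs
import cv2
o=get_obs();p=vision.camera_params("wrist");print(o["t"],o["eef_pos"],o["orientation"],o["width"],o["joints"]);print(p)
a=vision.capture("wrist");cv2.imwrite("pics/w0.png",cv2.resize(a,(800,600),interpolation=cv2.INTER_CUBIC))
M=p["cam_to_world"];
import pickle;pickle.dump(p,open("w0.pkl","wb"))
q=np.linalg.inv(M)@[524,-171,160,1];print((p["mtx"]@q[:3]/q[2])[:2]*800/512)
E
```

```text
1.6 [ 526.46 -164.92  345.72] [-3.14 -0.1  -0.  ] 0.5161283111974049 [ 0.63  0.17 -0.47  1.49  0.07  1.5  -1.34]
{'mtx': array([[269.48,   0.  , 252.4 ],
       [  0.  , 269.48, 193.07],
       [  0.  ,   0.  ,   1.  ]]), 'cam_to_world': array([[   0.06,   -0.96,   -0.26,  591.48],
       [  -1.  ,   -0.06,   -0.01, -160.57],
       [  -0.  ,    0.26,   -0.97,  463.22],
       [   0.  ,    0.  ,    0.  ,    1.  ]])}
[404.49 283.1 ]
```

View pics/w0.png

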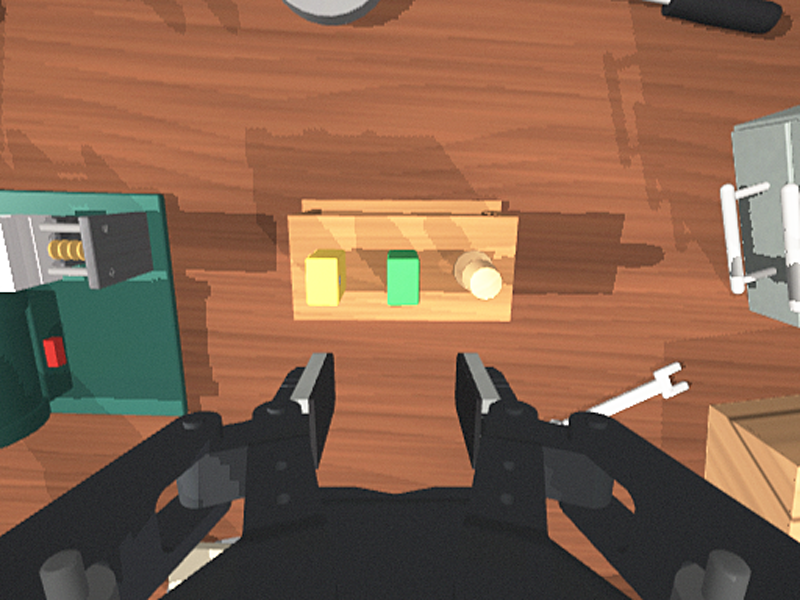

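The wrist view has the green handle's top around (403,281), 1–2 px from the top-camera prediction (404,283). The rack is aligned with the tool to within 0.5°. Descending to grasp.

Request:
{"method": "servo_tool", "body": {"rows": [[-0.0014,0.0027,0.045,0,0,0,-0.03],[-0.0014,0.0027,0.045,0,0,0,-0.03],[0,0,0.045,0,0,0,-0.03],[0,0,0.02,0,0,0,-0.03],[0,0,0,0,0,0,-0.03]]}}

```text
t: 2.15
eef_pos: [518.7, -178.1, 188.1]
orientation: [-3.139, -0.08, 0.009]
force: [0.0, -0.5, 0.6]
width: 0.514
finger_force: 0.0
```

```bash
python3 - <<'E'
from h import *
from station import get_obs
import cv2
o=get_obs();p=vision.camera_params("wrist");print(o["t"],o["eef_pos"],o["orientation"],o["width"])
a=vision.capture("wrist");cv2.imwrite("pics/w1.png",cv2.resize(a[100:340,90:410],(800,600),interpolation=cv2.INTER_CUBIC))
q=np.linalg.inv(p["cam_to_world"])@[524,-171,160,1];print(((p["mtx"]@q[:3]/q[2])[:2]-[90,100])*2.5)
E
```

```text
2.15 [ 518.65 -178.08  188.05] [-3.14 -0.08  0.01] 0.5143268713451765
[379.98 315.22]
```

View pics/w1.png

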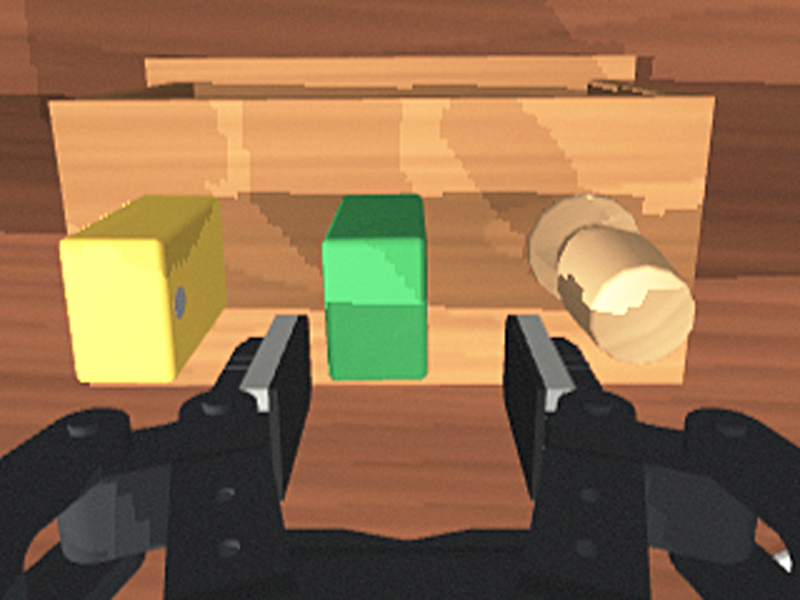

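Green's top face spans (326,238)–(427,379), centred at (377,309). That is about 1 mm from the estimate. The tool is off by (+6.5, +7.6) mm, so I shift first and then go down.

Request:
{"method": "servo_tool", "body": {"rows": [[0.0069,-0.0073,0,0,0,0,-0.03],[0,0,0,0,0,0,-0.03],[0,0,0.02,0,0,0,-0.03],[0,0,0,0,0,0,-0.03]]}}

```text
t: 2.6
eef_pos: [527.2, -169.3, 170.6]
orientation: [-3.14, -0.084, 0.002]
force: [-0.7, 0.2, -0.4]
width: 0.515
finger_force: 0.0
```

Request:
{"method": "servo_tool", "body": {"rows": [[-0.0015,0.001,0.018,0,0,0,-0.03],[0,0,0.005,0,0,0,-0.03],[0,0,0,0,0,0,-0.03],[0,0,0,0,0,0,0.8],[0,0,0,0,0,0,0.8]]}}

```text
t: 3.1
eef_pos: [526.8, -170.8, 149.5]
orientation: [3.14, 0.083, 0.002]
force: [-0.1, -0.2, 3.3]
width: 0.274
finger_force: 58.8
```

Request:
{"method": "servo_tool", "body": {"rows": [[0,0,0,0,0,0,0.8],[0,0,0,0,0,0,0.8],[0,0,0,0,0,0,0.8]]}}

```text
t: 3.4
eef_pos: [526.8, -170.8, 149.5]
orientation: [3.14, 0.083, 0.003]
force: [-1.9, 0.7, 6.8]
width: 0.272
finger_force: 59.4
```

Request:
{"method": "servo_tool", "body": {"rows": [[0,0,-0.02,0,0,0,0.8],[0,0,-0.035,0,0,0,0.8],[0,0,-0.045,0,0,0,0.8],[0,0,-0.045,0,0,0,0.8],[0,0,-0.045,0,0,0,0.8]]}}

```text
t: 3.9
eef_pos: [525.8, -170.5, 340.3]
orientation: [3.14, 0.083, 0.0]
force: [0.6, -0.6, -0.9]
width: 0.274
finger_force: 58.8
```

Request:
{"method": "servo_tool", "body": {"rows": [[0.0012,-0.04,0,0,0,0.02,0.8],[0.0012,-0.045,0,0,0,0,0.8],[0.0012,-0.045,0,0,0,0,0.8],[0.0012,-0.045,0,0,0,0,0.8],[0.0012,-0.045,0,0,0,0,0.8]]}}

```text
t: 4.4
eef_pos: [523.7, 51.1, 338.6]
orientation: [3.141, 0.051, 0.001]
force: [0.9, 0.2, -1.2]
width: 0.274
finger_force: 58.9
```

Request:
{"method": "servo_tool", "body": {"rows": [[0,-0.045,0,0,0,0,0.8],[0,-0.045,0,0,0,0,0.8],[0,-0.04,0,0,0,0,0.8],[0,-0.01,0,0,0,0,0.8],[0,0,0,0,0,0,0.8]]}}

```text
t: 4.9
eef_pos: [519.0, 191.1, 338.2]
orientation: [-3.141, -0.057, 0.001]
force: [0.4, -0.2, -1.4]
width: 0.273
finger_force: 59.0
```

```bash
python3 - <<'E'
from h import *
from station import get_obs
import cv2,pickle
o=get_obs();p=vision.camera_params("wrist");print(o["t"],o["eef_pos"],o["orientation"],o["width"],o["joints"],o["qvel"])
a=vision.capture("wrist");cv2.imwrite("pics/w2r.png",a);cv2.imwrite("pics/w2.png",cv2.resize(a[90:300,120:400],(800,600),interpolation=cv2.INTER_CUBIC))
pickle.dump(p,open("w2.pkl","wb"));print(p["cam_to_world"])
for P in [(517.5,189.5,92),(517.5,189.5,205)]:
  q=np.linalg.inv(p["cam_to_world"])@[*P,1];print(((p["mtx"]@q[:3]/q[2])[:2]-[120,90])*800/280)
E
```

```text
4.9 [518.95 191.08 338.22] [-3.14 -0.06  0.  ] 0.272810121704699 [ 0.19  0.21 -0.73  1.49  0.14  1.49 -2.07] [ 0.04 -0.01  0.05  0.01  0.    0.    0.03]
[[  0.04  -0.96  -0.26 584.14]
 [ -1.    -0.04  -0.01 194.  ]
 [ -0.     0.26  -0.96 455.66]
 [  0.     0.     0.     1.  ]]
[383.72 229.52]
[385.47 290.29]
```

View pics/w2.png

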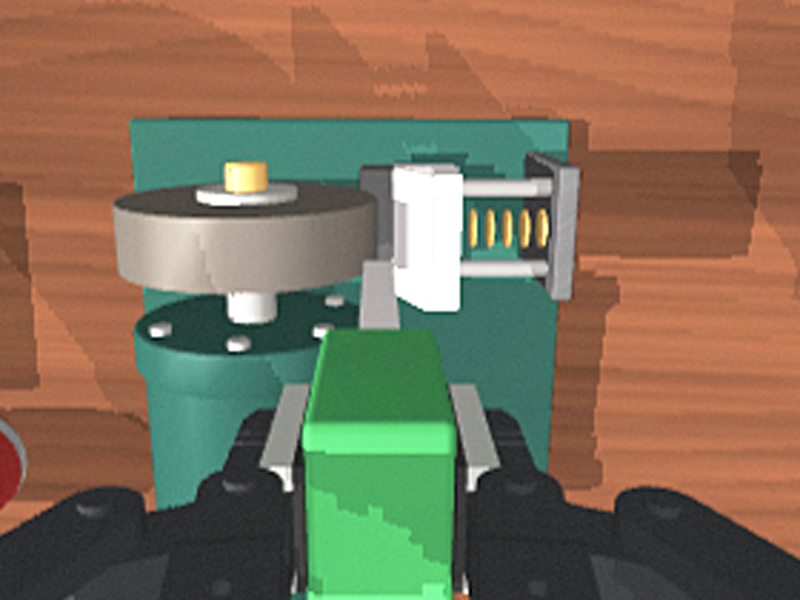

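```bash
python3 - <<'E'
from h import *
import pickle
p=pickle.load(open("w2.pkl","rb"))
C=lambda u,v:((u+.5)*.35-.5+120,(v+.5)*.35-.5+90)
W=lambda u,v,z:w("wrist",C(u,v),z,p)
print("wheel",W(377,230,85),"rest lip",W(395,230,90))
print("rest top back",W(461,168,122),W(461,310,122))
print("rest top front",W(437,165,122),W(430,305,122))
print("stop block top",W(361,167,45),W(395,167,45))
print("tip",W(362,262,204),W(395,262,204))
print("handle top front",W(303,425,216-50+120+25+2),W(454,425,313))
q=np.linalg.inv(p["cam_to_world"])
for P in [(519+11,191.1,204),(519+18,191.1,299),(519+18,191.1,349)]:
  r=q@[*P,1];print(((p["mtx"]@r[:3]/r[2])[:2]-[119.5,89.5])/.35-.5)
E
```

```text
wheel [516.3  193.15  85.  ] rest lip [517.54 184.51  90.  ]
rest top back [551.39 158.15 122.  ] [487.94 154.01 122.  ]
rest top front [552.28 168.53 122.  ] [489.75 168.12 122.  ]
stop block top [542.38 202.74  45.  ] [543.05 184.78  45.  ]
tip [527.04 198.05 204.  ] [527.46 187.01 204.  ]
handle top front [517.74 207.11 313.  ] [518.89 176.74 313.  ]
[383.07 254.12]
[385.79 316.19]
[388.   412.56]
```

Crop shows the gap between wheel rim (377,230) and rest lip (395,230), and the blade tip at (362–395,262). Hand and gap are both seen in the same picture, so I use the relative offset: −5 mm in y, biased slightly toward the sprung rest. Then I lower to the mouth.

Request:
{"method": "servo_tool", "body": {"rows": [[0.0018,0.0048,0,0,0,0,0.8],[0,0,0.03,0,0,0,0.8],[0,0,0.03,0,0,0,0.8],[0,0,0.01,0,0,0,0.8],[0,0,0,0,0,0,0.8]]}}

```text
t: 5.45
eef_pos: [521.5, 182.6, 267.4]
orientation: [3.14, 0.048, -0.003]
force: [-0.3, -0.2, -0.5]
width: 0.278
finger_force: 59.0
```

```bash
python3 - <<'E'
from h import *
from station import get_obs
import cv2,pickle
o=get_obs();p=vision.camera_params("wrist");print(o["t"],o["eef_pos"],o["orientation"],o["force"])
a=vision.capture("wrist");s=vision.capture("scene")
f=np.zeros((600,800,3),np.uint8)
f[:,:400]=cv2.resize(a[110:260,200:300],(400,600),interpolation=cv2.INTER_CUBIC)
f[:,400:]=cv2.resize(s[90:255,340:450],(400,600),interpolation=cv2.INTER_CUBIC)
cv2.imwrite("pics/c3.png",f)
pickle.dump(p,open("w3.pkl","wb"))
E
```

```text
5.45 [521.49 182.62 267.36] [ 3.14  0.05 -0.  ] [-0.29 -0.16 -0.5 ]
```

View pics/c3.png

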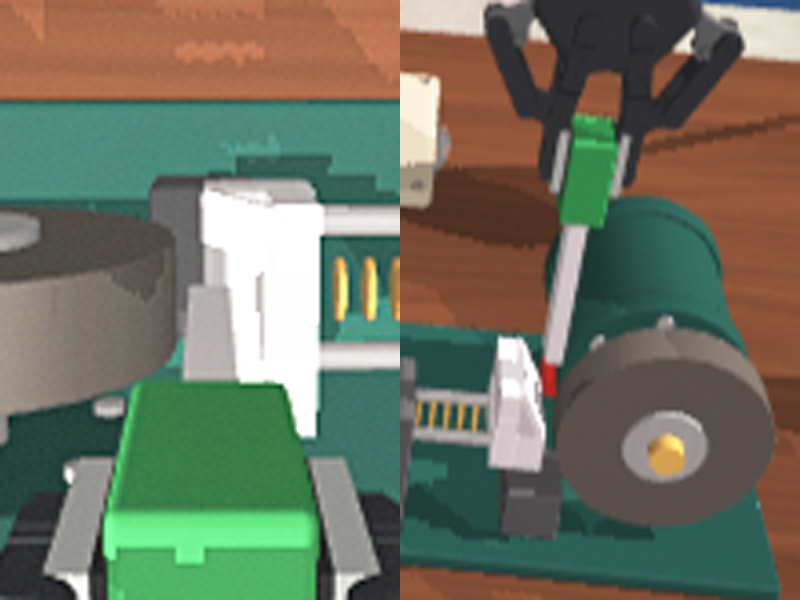

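```bash
python3 - <<'E'
from h import *
import pickle
from station import get_obs
o=get_obs();print(o["eef_pos"],o["qvel"])
p=pickle.load(open("w3.pkl","rb"))
W=lambda u,v,z:w("wrist",((u+.5)/4-.5+200,(v+.5)/4-.5+110),z,p)
print("wheel",W(177,300,85),"lip",W(205,270,90),"tip",W(190,287,133),W(226,287,133))
print("block",W(150,180,45),W(206,180,45))
print("handle top",W(106,515,242+10+25-25+25),W(315,515,277))
E
```

```text
[522.22 183.95 269.59] [-0.01 -0.01 -0.01 -0.01 -0.   -0.   -0.  ]
wheel [514.51 192.85  85.  ] lip [524.57 185.11  90.  ] tip [529.4  188.61 133.  ] [529.67 180.   133.  ]
block [543.37 203.22  45.  ] [543.92 185.62  45.  ]
handle top [536.66 195.2  277.  ] [537.37 172.52 277.  ]
```

Request:
{"method": "servo_tool", "body": {"rows": [[0,-0.003,0,0,0,0,0.8],[0,0,0,0,0,0,0.8],[0,0,0,0,0,0,0.8],[0,0,0,0,0,0,0.8]]}}

```text
t: 5.95
eef_pos: [521.5, 187.6, 268.6]
orientation: [3.141, 0.052, 0.001]
force: [-0.1, -0.3, -1.4]
width: 0.273
finger_force: 59.0
```

Request:
{"method": "servo_tool", "body": {"rows": [[0,0.0005,0.015,0,0,0,0.8],[0,0,0.015,0,0,0,0.8],[0,0,0.01,0,0,0,0.8],[0,0,0,0,0,0,0.8]]}}

```text
t: 6.35
eef_pos: [520.6, 187.3, 226.2]
orientation: [-3.141, -0.052, 0.004]
force: [0.3, 2.6, -3.0]
width: 0.27
finger_force: 59.2
```

Request:
{"method": "servo_tool", "body": {"rows": [[0,0,0.006,0,0,0,0.8],[0,0,0.006,0,0,0,0.8],[0,0,0.004,0,0,0,0.8],[0,0,0,0,0,0,0.8]]}}

```text
t: 6.75
eef_pos: [521.3, 187.0, 211.6]
orientation: [-3.141, -0.052, 0.001]
force: [1.6, 1.9, -3.9]
width: 0.277
finger_force: 59.1
```

Request:
{"method": "servo_tool", "body": {"rows": [[0,0,0.008,0,0,0,0.8],[0,0,0.008,0,0,0,0.8],[0,0,0.006,0,0,0,0.8],[0,0,0,0,0,0,0.8],[0,0,0,0,0,0,0.8]]}}

```text
t: 7.25
eef_pos: [520.9, 187.1, 189.6]
orientation: [3.141, 0.052, -0.002]
force: [0.5, 2.3, -3.6]
width: 0.275
finger_force: 59.3
```

```bash
python3 - <<'E'
from h import *
from station import get_obs
import cv2
o=get_obs();print(o["t"],o["eef_pos"],o["orientation"],o["force"],o["wrist_torque"])
s=vision.capture("scene");a=vision.capture("wrist")
f=np.zeros((600,800,3),np.uint8)
f[:,:400]=cv2.resize(a[110:260,200:300],(400,600),interpolation=cv2.INTER_CUBIC)
f[:,400:]=cv2.resize(s[110:260,350:450],(400,600),interpolation=cv2.INTER_CUBIC)
cv2.imwrite("pics/c4.png",f)
E
```

```text
7.25 [520.9  187.06 189.56] [ 3.14  0.05 -0.  ] [ 0.53  2.26 -3.61] [ 0.62  0.06 -0.03]
```

View pics/c4.png

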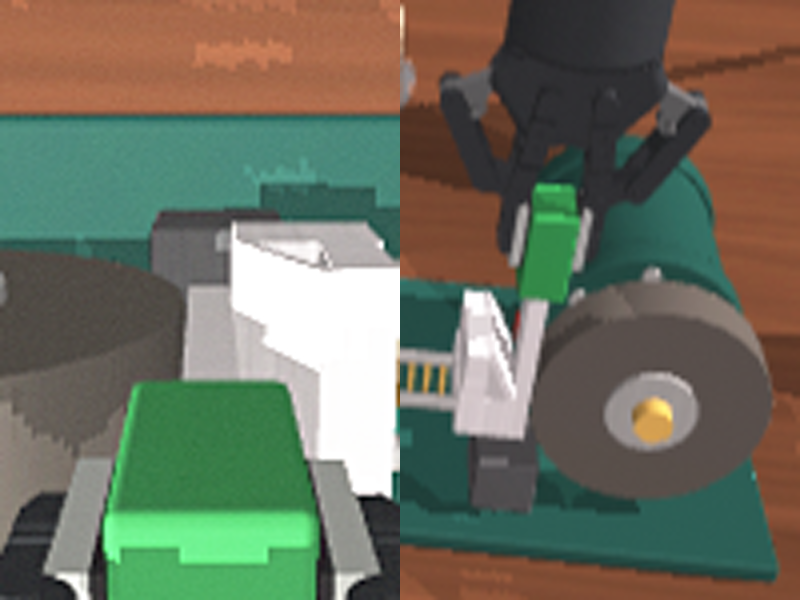

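The blade sits in the gap between the wheel edge (183,300) and the rest (237,300). About 10 mm remain, so I go down in small steps and watch the force.

Request:
{"method": "servo_tool", "body": {"rows": [[0,0,0.004,0,0,0,0.8],[0,0,0.003,0,0,0,0.8],[0,0,0,0,0,0,0.8],[0,0,0,0,0,0,0.8]]}}

```text
t: 7.75
eef_pos: [521.6, 187.1, 183.1]
orientation: [-3.141, -0.051, -0.001]
force: [2.4, 3.0, -3.3]
width: 0.273
finger_force: 59.2
```

Request:
{"method": "servo_tool", "body": {"rows": [[0,0,0.0015,0,0,0,0.8],[0,0,0,0,0,0,0.8],[0,0,0,0,0,0,0.8]]}}

```text
t: 8.05
eef_pos: [521.5, 187.1, 181.8]
orientation: [-3.141, -0.052, -0.0]
force: [0.8, 2.3, -1.4]
width: 0.274
finger_force: 59.7
```

Request:
{"method": "servo_tool", "body": {"rows": [[0,0,0.0015,0,0,0,0.8],[0,0,0,0,0,0,0.8],[0,0,0,0,0,0,0.8]]}}

```text
t: 8.35
eef_pos: [521.5, 187.1, 180.3]
orientation: [-3.141, -0.052, -0.0]
force: [1.5, 3.7, -0.1]
width: 0.272
finger_force: 59.6
```

Request:
{"method": "servo_tool", "body": {"rows": [[0,0,0.001,0,0,0,0.8],[0,0,0,0,0,0,0.8],[0,0,0,0,0,0,0.8]]}}

```text
t: 8.65
eef_pos: [521.5, 187.1, 179.5]
orientation: [3.141, 0.052, 0.0]
force: [0.4, 2.0, 4.0]
width: 0.27
finger_force: 60.0
```

Request:
{"method": "servo_tool", "body": {"rows": [[0,0,0.001,0,0,0,0.8],[0,0,0,0,0,0,0.8],[0,0,0,0,0,0,0.8]]}}

```text
t: 8.95
eef_pos: [521.7, 187.2, 179.5]
orientation: [3.141, 0.052, 0.002]
force: [-1.5, 1.8, 12.4]
width: 0.275
finger_force: 61.4
```

Request:
{"method": "servo_tool", "body": {"rows": [[0,0,0.001,0,0,0,0.8],[0,0,0,0,0,0,0.8],[0,0,0,0,0,0,0.8]]}}

```text
t: 9.25
eef_pos: [522.0, 187.3, 179.4]
orientation: [3.141, 0.051, 0.003]
force: [-5.1, -0.5, 20.5]
width: 0.271
finger_force: 62.6
```

Request:
{"method": "servo_tool", "body": {"rows": [[0,-0.0007,-0.001,0,0,0,0.8],[0,0,0,0,0,0,0.8],[0,0,0,0,0,0,0.8]]}}

```text
t: 9.55
eef_pos: [521.8, 187.4, 179.4]
orientation: [3.14, 0.051, 0.002]
force: [-3.5, -0.9, 12.5]
width: 0.277
finger_force: 61.3
```

Request:
{"method": "servo_tool", "body": {"rows": [[0,0,0,0,0,0,0.3],[0,0,0,0,0,0,0.1],[0,0,0,0,0,0,-0.1],[0,0,0,0,0,0,-0.1],[0,0,-0.005,0,0,0,-0.1]]}}

```text
t: 10.05
eef_pos: [521.0, 187.4, 182.7]
orientation: [3.141, 0.051, -0.002]
force: [-1.1, 0.1, 0.1]
width: 0.547
finger_force: 0.0
```

Request:
{"method": "servo_tool", "body": {"rows": [[0,0,-0.02,0,0,0,-0.1],[0,0,-0.04,0,0,0,-0.1],[0,0,-0.045,0,0,0,-0.1],[0,0,-0.03,0,0,0,-0.1],[0,0,0,0,0,0,-0.1]]}}

```text
t: 10.55
eef_pos: [522.7, 188.7, 323.2]
orientation: [-3.139, -0.052, -0.011]
force: [0.1, 0.0, -0.2]
width: 0.552
finger_force: 0.0
```

```bash
python3 - <<'E'
from h import *
from station import get_obs
import cv2
o=get_obs();p=vision.camera_params("wrist");print(o["t"],o["eef_pos"],o["width"],o["force"])
s=vision.capture("scene");a=vision.capture("wrist")
f=np.zeros((600,800,3),np.uint8)
f[:,:400]=cv2.resize(a[110:290,195:315],(400,600),interpolation=cv2.INTER_CUBIC)
f[:,400:]=cv2.resize(s[110:260,350:450],(400,600),interpolation=cv2.INTER_CUBIC)
cv2.imwrite("pics/c5.png",f)
def pr(n,P,p):
  q=np.linalg.inv(p["cam_to_world"])@[*P,1];return (p["mtx"]@q[:3]/q[2])[:2]
ps=vision.camera_params("scene")
for z in (45,140,190): print(z,(pr("s",(519,187.5,z),ps)-[350,110])*4,(pr("w",(519,187.5,z),p)-[195,110])/.3)
E
```

```text
10.55 [522.66 188.74 323.2 ] 0.5517270857004182 [ 0.06  0.   -0.2 ]
45 [107.3  440.19] [197.16 197.49]
140 [133.55 299.04] [198.11 244.54]
190 [148.53 218.56] [198.88 282.64]
```

View pics/c5.png

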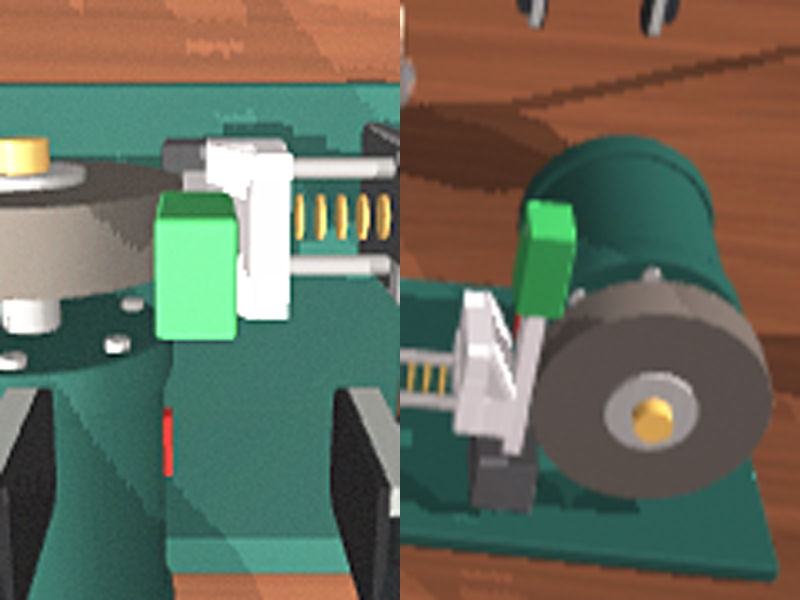

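The feeler stands upright in the gap. Its handle top is at (551,218), against a predicted (548,219), the tip is on the block, and the gripper is clear. Handing in.

```bash
python3 -c "
from station import job_done
print(job_done())"
```

```text
the job is handed in; nothing more can be done
None
```

The green feeler (10 mm blade) is standing upright in the gap with its tip on the steel block, the yellow one was left in the rack, and the job was handed in at about 10.6 s.

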